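# Put away the washing-up at the yard sink

## Robot

A 7-joint arm with a two-finger parallel gripper is mounted at the origin on the work surface. World frame = base frame: x ahead of the robot, y to its left, z up, the work surface at z = 0. Lengths are in m, angles in rad, forces in N, time in s.
With the tool pointing down it reaches from about 0.4 to 0.875 m from the base axis. Payload 19.3 kg.
Tool frame: the origin (TCP) lies at the very end of the fingers, on their centre line; the grasp point (between the pads) lies 19 mm behind it; z points along the fingers, y is the line along which they close (so a half turn about z gives the same grasp; the last joint's range is limited). The gripper opens to 85 mm and grips with 20 to 120 N. Pads are 22 mm wide; open, the fingers measure 114 mm over their backs; the gripper's body (76 mm by 85 mm) begins 54 mm behind the grasp point. The pads swing forward as they close: fully open they stand 13 mm farther back than shut.
Start: joints at [-1.297, 0.521, -0.036, 1.599, 0.021, 1.021, -0.113], TCP at [0.211, 0.588, 0.231] pointing down, gripper open.
Joint ranges: [-2.91, 2.91], [-0.3, 2.13], [-1.5, 1.42], [0.17, 2.43], [-1.26, 4.41], [0.16, 1.93], [-2.52, 2.52]. Speed limits (rad/s): [1.89, 1.89, 2.39, 2.39, 3.01, 3.01, 3.01].

## Interface

Orientations are given as [roll, pitch, yaw] about the fixed x, y, z axes, in that order (R = Rz(yaw) Ry(pitch) Rx(roll)).
In Python, from workcell import bot gives the robot as it stands.
- The arm moves only by the tool jog_arm, never from a script. Its argument "motion" is a list of rows, each a list of 5 numbers: the shift along the tool's x, y, z scaled (see below), then the turn about the tool's z scaled (see below), then the opening, from 0 (shut) to 1 (fully open). A call has 1 to 12 rows; each row shifts and turns the commanded pose from where the row before left it, along the tool's axes as they then stand; what a row does not reach is not made up. The controller multiplies each number of a shift by 30 mm and each number of a turn by 0.08 rad. A row lasts 1/10 s, in which the tool goes at most 50 mm and 8.59 degrees, less where a joint would pass 70% of its speed; a pose out of reach is approached as far as the arm can. A call with a number of a shift or a turn outside -1 to 1 is refused whole. A call with a gripper value outside its range is refused whole. The fingers move at their own pace and stop on an object; "newtons" is the grip in N (left out, the last holds). Time passes only in rows, so rows that do not move let the fingers close. It gives the time, the measured TCP pose, the force, the opening and the grip force at its end, in the units of the state.
- bot.observe(): the state, without advancing time (a new reading comes with each control period).
- bot.grab_frame(name): name is "side" or "top" or "wrist"; returns a dict with "pixels" (420x560x3 uint8, red, green, blue), "fovy" (degrees; the focal length in pixels is half the picture's height over the tangent of half this angle, whatever the lens; pixels are square), "cx", "cy" (the principal point, pixels), "rvec" (rotation vector, rad) and "tvec" (3), from world to camera coordinates, as OpenCV has them; the wrist camera has in their place "mount" (4x4, takes a point from camera to tool coordinates, whose origin is the TCP and whose axes are the flange's). Camera axes: x right, y down, z forward; pixel columns grow to the right and rows downward; lengths in m; the calibration is good to about 2 mm. A picture is of the moment at which its call begins: read the wrist's pose just before it. There is no depth.
- bot.job_done(): hands the job in; it is judged then, once.
The state is a dict: "clock": time; "qpos": joint angles; "qd": joint speeds; "joint_efforts": joint torques, N m; "position": TCP position; "tool_rot": TCP orientation; "force": force on the tool from outside, world axes, zero at the start; "moment": the same for the moment, N m; "grip_width": finger opening in m; "finger_force": force on a finger pad.
Only numpy, scipy, OpenCV 4.12 (cv2) and the standard library are available. Lean on these libraries where they do the work, as an engineer would, in place of code of your own. Each camera call takes 0.05 s, during which the arm holds its last target. There are 200 camera calls.

## Task

The washing-up on the ledge is dry, so put it away: stand the two steel tumblers upright in the lower tier of the red rack, lay the scoop and the dish brush flat, the way up they are now, lengthwise side by side in its upper tier, and put the lid on the pot so that it sits properly. Leave the pump bottle and the saucer with the soap where they are.

Things in the scene. Friction and masses are not known exactly. Their poses are not given: they have to be found in the camera images.
- tumbler1: Plain stainless-steel drinking tumbler, mouth up, one of two alike: straight-sided, 60 mm outside diameter, 75 high, wall 2.5. Origin: centre of the underside; z up its axis.
- tumbler2: Plain stainless-steel drinking tumbler, mouth up, one of two alike: straight-sided, 60 mm outside diameter, 75 high, wall 2.5. Origin: centre of the underside; z up its axis.
- scoop: Yellow plastic scoop, 165 mm long, lying flat. Along its own x (mm): flat-bottomed open bowl, 50 wide, 40 high, from +7.5 to +82.5; level bar handle, 18 wide, from +7.5 back to -82.5, its underside 29 and top 39 above the surface it lies on. Balances at about +18. Origin: middle of its length, at the bowl's underside; z up.
- brush: Wooden dish brush, 180 mm long, lying bristles down. Along its own x (mm): round head 45 across, centred at +67, 42 high; neck 36 wide from +68 to +24; bar handle 18 wide, 11 thick, sloping from 38 high (centre line) at +30, 31 at 0, to the tail at -90, which rests on the surface like the bristles. Balances at about +24. Origin: middle of its length, at the surface it lies on; z up.
- lid: Round aluminium pot lid, 137 mm across, lying knob up. Origin: centre of its underside; up its z (mm): tapered plug that enters the pot, 104 across at 0, 115 at 8; flange (137 across) that rests on the pot's rim, underside at 8; shallow dome to 20; thin stem; round black knob 26 across from 30 to 48.
- pot: Aluminium pot without its lid, fixed: 130 mm outside, 123 inside diameter, rim 75 above the origin, loop handles at own +y and -y out to 88 from the axis, up to 64 high. Origin: centre of the underside, on the ledge. With the lid on, the lid's origin is 67 above this one.
- rack_lower: Lower tier of the red plastic two-tier rack, fixed: tray 250 mm deep (own x) by 230 wide (own y), walls 4 thick. Floor 14, wall tops 40 above the origin. Open to above in front (-x, robot side) from x = -121 to -15; the back is under the upper tier, on posts (14 x 8) at x = -6 and +116, y = -110 and +110. Origin: centre of the underside, on the ledge.
- rack_upper: Upper tier of the same rack, above the back of the lower one: tray 140 mm deep (own x) by 230 wide (own y), inside 132 by 222, wall tops 14 above its floor. Lengthwise is along its own y. Origin: centre of its floor's top, 85 above the ledge and 55 behind (+x) the lower tier's origin; same axes.
- pump_bottle: Bystander: clear bottle with a white pump top, 66 mm across, 170 high. Origin: centre of the underside.
- saucer: Bystander: white ceramic saucer 120 mm across, 18 high, with a bar of soap on it. Origin: centre of the underside.
Not all that is in view belongs to the job. Leave any pink or purple look-alike of the lid alone.

How it is judged:
At the end, for the whole second after the job is handed in: Tumblers upright (0.1 rad) on the lower tier's floor; scoop and brush flat (0.12 rad), right way up on the upper tier's floor, lengthwise (0.35 rad), middles within 40 mm along and 60 mm across of its centre; lid on the pot's rim, centred within 8 mm, level (0.06 rad); all at rest (x of tumbler1 in the frame of rack_lower between -0.1 and 0.1 m and y of tumbler1 in the frame of rack_lower between -0.095 and 0.095 m and z of tumbler1 in the frame of rack_lower between 0.008 and 0.022 m and angle between each of tumbler1, tumbler2's own z axis and vertical below 0.1 rad and x of tumbler2 in the frame of rack_lower between -0.1 and 0.1 m and y of tumbler2 in the frame of rack_lower between -0.095 and 0.095 m and z of tumbler2 in the frame of rack_lower between 0.008 and 0.022 m and x of scoop in the frame of rack_upper between -0.06 and 0.06 m and y of scoop in the frame of rack_upper between -0.04 and 0.04 m and z of scoop in the frame of rack_upper between -0.006 and 0.008 m and angle between each of scoop, brush's own z axis and vertical below 0.12 rad and angle between the x axis of each of scoop, brush and the y axis of rack_upper, either way round below 0.35 rad and x of brush in the frame of rack_upper between -0.06 and 0.06 m and y of brush in the frame of rack_upper between -0.04 and 0.04 m and z of brush in the frame of rack_upper between -0.006 and 0.008 m and horizontal distance between lid and pot below 0.008 m and z of lid in the frame of pot between 0.061 and 0.072 m and angle between lid's own z axis and vertical below 0.06 rad and linear speed of each of tumbler1, tumbler2, scoop, brush, lid below 0.02 m/s); the robot touches nothing.
It fails at once if the pump bottle is shifted more than 30 mm or tipped (distance of pump_bottle from where it was at the start of the episode above 0.03 m or angle between pump_bottle's own z axis and vertical above 0.3 rad).
It fails at once if the saucer with the soap is shifted more than 30 mm (distance of saucer from where it was at the start of the episode above 0.03 m).
It also fails if it takes over 144 s, if anything falls off the work surface, if the arm or the gripper's body presses on something with over 40 N, if the wrist force passes 120 N, or if a joint passes its speed limit or range.

## Working session

There is one attempt and no reset: what is moved stays moved. The work goes in short steps, Python scripts to look and compute and a tool call to move; the robot and the scene stay as the last step left them, time stands still between calls to the robot, and variables do not carry over. Pictures are saved under pics/ and viewed, at most 16 in all, crops included, and the job is handed in when it is done.

Besides the shell and the picture viewer there is one more tool, called after ">>>" as a command line: name --pt "numbers of a row" for each row, then --argument value for the rest. jog_arm: Moves the arm, as the interface text tells. Shifts and turns lie within -1 to 1; 1 stands for 30 mm of shift or 0.08 rad of turn. Its arguments: {"type":"object","properties":{"motion":{"type":"array","items":{"type":"array","items":{"type":"number"}}},"newtons":{"type":"number"}},"required":["motion"]}

```bash
mkdir -p pics; cat > h.py <<'E'
import numpy as np, cv2
from workcell import bot
def snap(n,f):
    s=bot.observe(); d=bot.grab_frame(n); cv2.imwrite('pics/'+f,cv2.cvtColor(d['pixels'],cv2.COLOR_RGB2BGR))
    np.savez('pics/'+f[:-4]+'.npz',pos=s['position'],rot=s['tool_rot'],**d)
    return s,d
E
python3 - <<'E'
from h import *
for n in('top','side'):
    s,d=snap(n,n+'0.png'); print({k:v for k,v in d.items() if k!='pixels'})
print(s)
E
```

```text
{'fovy': 47.796962549261586, 'cx': 277.1904983558574, 'cy': 210.72788552234653, 'rvec': array([ 2.11419047, -2.13278965,  0.17606771]), 'tvec': array([0.0188149 , 0.50740212, 1.13701149])}
{'fovy': 50.20275907220975, 'cx': 279.97681593397203, 'cy': 212.66610370786415, 'rvec': array([ 2.09800827, -0.33434692,  0.19874965]), 'tvec': array([-0.4722183 ,  0.14260438,  0.97969214])}
{'clock': 0.05, 'qpos': array([-1.29721761,  0.52199203, -0.03630953,  1.59997197,  0.02118475,
        1.02106995, -0.11279694]), 'qd': array([-0.00159172,  0.00062665, -0.00122485,  0.00101786,  0.00040941,
       -0.00135574,  0.00041137]), 'joint_efforts': array([ 5.52936821e-03, -9.29432201e+01,  1.98809423e+00, -3.70969605e+01,
        1.82880205e-02,  5.30999634e-03,  2.45306734e-05]), 'position': array([0.21058833, 0.58812485, 0.23075252]), 'tool_rot': array([-3.14053802e+00,  6.93983992e-05,  2.79778295e+00]), 'force': array([0.49177227, 1.33262928, 0.4247978 ]), 'moment': array([ 0.01931207,  0.04686294, -0.00470398]), 'finger_force': 0.0, 'grip_width': 0.0854972852962164}
```

View pics/top0.png

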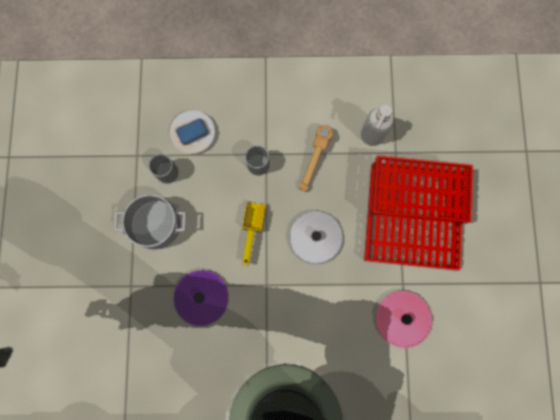

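View pics/side0.png

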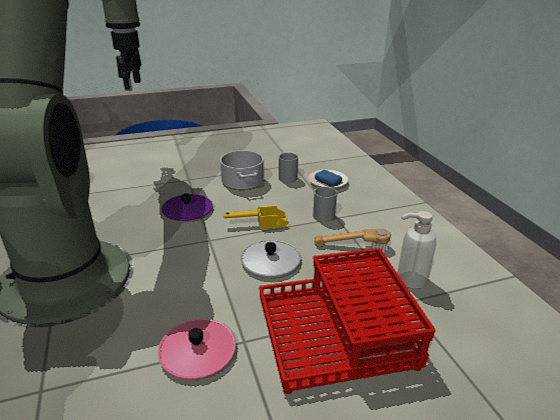

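The top view shows every item: tumblers (163,168) and (258,160), pot (150,222), scoop (252,232), silver lid (316,237), brush (316,158), rack (418,213), saucer (193,132) and bottle (377,125). The purple and pink lids are decoys.

```bash
cat >> h.py <<'E'
def cam(d):
    f=210/np.tan(np.radians(float(d['fovy'])/2)); K=np.array([[f,0,d['cx']],[0,f,d['cy']],[0,0,1.]],float)
    return K,cv2.Rodrigues(d['rvec'])[0],np.array(d['tvec'],float)
def p2w(d,uv,z):
    K,R,t=cam(d); r=(np.linalg.inv(K)@np.array([uv[0],uv[1],1.]))@R; c=-R.T@t
    return c+r*(z-c[2])/r[2]
def w2p(d,P):
    K,R,t=cam(d); return cv2.projectPoints(np.array(P,float).reshape(-1,3),d['rvec'],t,K,None)[0].reshape(-1,2)
def rectify(d,x0,x1,y0,y1,z,s=1000):
    # image with col=(y1-y)*s, row=(x1-x)*s
    W=np.array([[x1,y1,z],[x1,y0,z],[x0,y0,z],[x0,y1,z]])
    dst=np.float32([[0,0],[(y1-y0)*s,0],[(y1-y0)*s,(x1-x0)*s],[0,(x1-x0)*s]])
    M=cv2.getPerspectiveTransform(w2p(d,W).astype(np.float32),dst)
    return cv2.warpPerspective(cv2.cvtColor(d['pixels'],cv2.COLOR_RGB2BGR),M,(int((y1-y0)*s),int((x1-x0)*s)),flags=cv2.INTER_CUBIC)
E
python3 - <<'E'
from h import *
d=dict(np.load('pics/top0.npz'))
im=rectify(d,.34,.80,-.46,.46,.075,850)
h,w=im.shape[:2];print(w,h)
for i,x in enumerate(np.arange(.35,.8,.05)): cv2.putText(im,'%.2f'%x,(0,int((.80-x)*850)+3),0,.3,(0,0,0));cv2.line(im,(0,int((.80-x)*850)),(w,int((.80-x)*850)),(255,255,0),1)
for y in np.arange(-.45,.46,.05): cv2.putText(im,'%.2f'%y,(int((.46-y)*850),8),0,.3,(0,0,0));cv2.line(im,(int((.46-y)*850),0),(int((.46-y)*850),h),(255,255,0),1)
cv2.imwrite('pics/r0.png',im)
hsv=cv2.cvtColor(d['pixels'],cv2.COLOR_RGB2HSV); yy,xx=np.mgrid[:420,:560]
def blob(m,n,z):
    k,l,st,c=cv2.connectedComponentsWithStats(m.astype(np.uint8)); i=1+np.argmax(st[1:,4]); pts=np.argwhere(l==i)[:,::-1].astype(np.float32)
    r=cv2.minAreaRect(pts); print(n,st[i],c[i],r[0],r[1],r[2]); bx=cv2.boxPoints(r); print(np.array([p2w(d,p,z)[:2] for p in bx]).round(4).tolist(), 'cen',p2w(d,c[i],z)[:2].round(4))
H,S,V=hsv[...,0].astype(int),hsv[...,1],hsv[...,2]
blob((H>22)&(H<32)&(S>150)&(V>90),'scoop',.035)
blob((H>7)&(H<21)&(S>100)&(V>60)&(yy<250)&(xx>280),'brush',.03)
blob(((H<6)|(H>174))&(S>180)&(V>80),'rack',.1)
blob((V<60)&(abs(xx-316)<20)&(abs(yy-237)<20),'knob',.042)
print('base px',w2p(d,[[0,0,0]]))
E
```

```text
782 391
scoop [243 203  23  62 735] [252.1414966  225.79591837] (250.95945739746094, 233.7432403564453) (19.563478469848633, 61.978416442871094) 9.462321281433105
[[0.3799, 0.1167], [0.5336, 0.0921], [0.5249, 0.0433], [0.3716, 0.069]] cen [0.4717 0.0775]
brush [300 126  33  65 575] [315.59304348 155.37043478] (312.9107666015625, 157.03274536132812) (16.13274574279785, 68.16084289550781) 24.842390060424805
[[0.5777, -0.0219], [0.7426, -0.0988], [0.7236, -0.1364], [0.5596, -0.0589]] cen [ 0.6543 -0.0856]
rack [ 365  156  108  114 8770] [418.33420753 208.7945268 ] (418.9901123046875, 212.5989990234375) (102.9863510131836, 105.27494049072266) 5.710593223571777
[[0.3796, -0.184], [0.6323, -0.2193], [0.6039, -0.464], [0.3539, -0.4196]] cen [ 0.4991 -0.3207]
knob [313 232   7   8  44] [316.04545455 235.52272727] (316.0, 235.5) (7.0, 6.0) 90.0
[[0.4537, -0.074], [0.4535, -0.0888], [0.4361, -0.0884], [0.4362, -0.0736]] cen [ 0.4448 -0.0813]
base px [[285.03287078 422.22177377]]
```

View pics/r0.png

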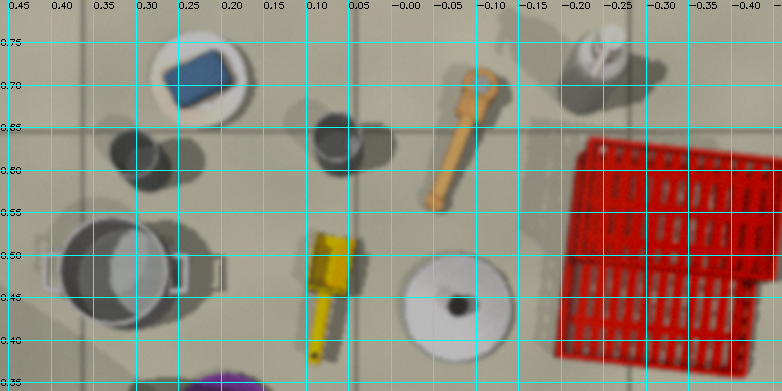

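The rectified view gives tumbler rims at about (.62,.303) and (.639,.063), and the pot rim at about (.481,.325). I'll fit silhouettes for the rack, scoop and brush, and refine the round items.

```bash
cat >> h.py <<'E'
def pl(pose,p):
    c,s=np.cos(pose[2]),np.sin(pose[2]); p=np.atleast_2d(p).astype(float); return np.c_[pose[0]+c*p[:,0]-s*p[:,1],pose[1]+s*p[:,0]+c*p[:,1],p[:,2]]
def box(x0,x1,y0,y1,z0,z1): return np.array([[x,y,z] for x in(x0,x1) for y in(y0,y1) for z in(z0,z1)])
def cyl(x,r,z0,z1): a=np.linspace(0,6.283,30); return np.array([[x+r*np.cos(t),r*np.sin(t),z] for t in a for z in(z0,z1)])
def go(x,y,z,yaw=None):
    s=bot.observe(); p=s['position']; w=s['tool_rot'][2]; d=np.array([x,y,z])-p
    print('pos',p.round(4),'yaw',round(w,3),'units: x %.2f y %.2f z %.2f turn %.2f'%((d[0]*np.cos(w)+d[1]*np.sin(w))/.03,(d[0]*np.sin(w)-d[1]*np.cos(w))/.03,-d[2]/.03,0 if yaw is None else -((yaw-w+np.pi)%(2*np.pi)-np.pi)/.08),'q7',s['qpos'][6].round(2))
E
python3 - <<'E'
from h import *
from scipy.optimize import minimize
d=dict(np.load('pics/top0.npz'))
hsv=cv2.cvtColor(d['pixels'],cv2.COLOR_RGB2HSV); yy,xx=np.mgrid[:420,:560]
H,S,V=hsv[...,0].astype(int),hsv[...,1],hsv[...,2]
def big(m):
    k,l,st,c=cv2.connectedComponentsWithStats(m.astype(np.uint8)); return (l==1+np.argmax(st[1:,4])).astype(np.uint8)
def sil(pose,parts,k=4):
    m=np.zeros((420*k,560*k),np.uint8)
    for P in parts: cv2.fillConvexPoly(m,cv2.convexHull((w2p(d,pl(pose,P))*k+k/2).astype(np.int32)),1)
    return cv2.resize(m.astype(np.float32),(560,420),interpolation=cv2.INTER_AREA)
def fit(n,mask,parts,p0):
    f=lambda p:np.abs(sil(p,parts)-mask).sum()
    best=min((minimize(f,p0,method='Nelder-Mead',options=dict(initial_simplex=np.array([p0]+[np.add(p0,e) for e in s*np.diag([.01,.01,.08])]),maxiter=150)) for s in(1,-1)),key=lambda r:r.fun)
    print(n,best.x.round(4),best.fun,mask.sum()); return best.x
my=big((H>20)&(H<33)&(S>130)&(V>60)); mb=big((H>7)&(H<21)&(S>90)&(V>60)&(yy<250)&(xx>280))
mr=big(((H<6)|(H>174))&(S>150)&(V>60)); mr=cv2.morphologyEx(mr,cv2.MORPH_CLOSE,np.ones((9,9)))
fit('scoop',my,[box(.0075,.0825,-.025,.025,0,.04),box(-.0825,.0075,-.009,.009,.029,.039)],[.455,.08,-.15])
fit('brush',mb,[cyl(.067,.0225,0.0,.042),box(.024,.068,-.018,.018,.03,.042),np.r_[box(.03,.03,-.009,.009,.032,.043),box(-.09,-.09,-.009,.009,0,.011)]],[.65,-.08,-.4])
posts=[box(x-.007,x+.007,y-.004,y+.004,0,.085) for x in(-.006,.116) for y in(-.11,.11)]
fit('rack',mr,[box(-.125,.125,-.115,.115,0,.04),box(-.015,.125,-.115,.115,.08,.099)]+posts,[.49,-.32,-.1])
ml=big((V>135)&(S<45)&(abs(xx-316)<32)&(abs(yy-237)<32)); ml=cv2.morphologyEx(ml,cv2.MORPH_CLOSE,np.ones((15,15)))
fit('lid',ml,[cyl(0,.0685,.006,.01),cyl(0,.03,.0,.018)],[.445,-.08,0])
# circles: radial gradient search
g=cv2.cvtColor(d['pixels'],cv2.COLOR_RGB2GRAY).astype(np.float32)
def circ(n,r,z,x,y):
    a=np.linspace(0,6.283,120); best=(-1,)
    for dx in np.arange(-.012,.0121,.001):
        for dy in np.arange(-.012,.0121,.001):
            q=lambda rr:cv2.remap(g,*[c.astype(np.float32) for c in w2p(d,np.c_[x+dx+rr*np.cos(a),y+dy+rr*np.sin(a),0*a+z]).T.reshape(2,1,-1)],cv2.INTER_LINEAR)[0]
            v=np.abs(q(r+.003)-q(r-.003)).mean()
            if v>best[0]: best=(v,x+dx,y+dy)
    print(n,np.round(best,4))
circ('t1',.030,.075,.62,.303); circ('t2',.030,.075,.639,.0635); circ('pot',.065,.075,.481,.325); circ('lid',.0685,.009,.445,-.08); circ('potbase',.065,.0,.481,.325)
go(.62,.303,.2)
E
```

```text
scoop [ 0.4537  0.0817 -0.1771] 144.1875 795
brush [ 0.649  -0.0834 -0.3792] 148.9375 612
rack [ 0.4967 -0.3318 -0.1065] 276.875 10469
lid [ 0.4349 -0.0843  0.0267] 1675.125 3969
t1 [38.3473  0.619   0.302 ]
t2 [34.9234  0.638   0.0635]
pot [36.7648  0.478   0.325 ]
lid [23.1754  0.446  -0.087 ]
potbase [28.0593  0.482   0.329 ]
pos [0.2106 0.5881 0.2308] yaw 2.798 units: x -16.05 y -4.35 z 1.03 turn 0.00 q7 -0.11
```

>>> jog_arm --pt "-1 -0.27 0 0 1" --pt "-1 -0.27 0 0 1" --pt "-1 -0.27 0 0 1" --pt "-1 -0.27 0 0 1" --pt "-1 -0.27 0 0 1" --pt "-1 -0.27 0 0 1" --pt "-1 -0.27 0 0 1" --pt "-1 -0.27 0 0 1" --pt "-1 -0.27 0 0 1" --pt "-1 -0.27 0 0 1" --pt "-1 -0.27 0 0 1" --pt "-1 -0.27 0 0 1" --newtons 50

```text
clock: 1.3
position: [0.5177, 0.3746, 0.231]
tool_rot: [-3.141, -0.0, 2.798]
force: [0.4, 0.7, -0.3]
grip_width: 0.0856
finger_force: 0.0
```

```bash
python3 -c "
from h import *
go(.619,.302,.16)"
```

```text
pos [0.5177 0.3746 0.231 ] yaw 2.798 units: x -4.00 y -1.14 z 2.37 turn 0.00 q7 0.52
```

>>> jog_arm --pt "-0.8 -0.23 0.2 0 1" --pt "-0.8 -0.23 0.2 0 1" --pt "-0.8 -0.23 0.2 0 1" --pt "-0.8 -0.23 0.2 0 1" --pt "-0.8 -0.22 0.2 0 1" --pt "0 0 0 0 1" --pt "0 0 0 0 1"

```text
clock: 2.0
position: [0.6182, 0.3026, 0.2007]
tool_rot: [-3.141, -0.001, 2.797]
force: [0.2, 0.5, 0.1]
grip_width: 0.0854
finger_force: 0.0
```

```bash
python3 -c "
from h import *
s,d=snap('wrist','w1.png'); print(d['mount'],d['fovy'],d['cx'],d['cy'])
go(.619,.302,.035)"
```

```text
[[-7.24839786e-04 -9.59515355e-01 -2.81655390e-01  7.21587254e-02]
 [ 9.99999489e-01 -4.97069761e-04 -8.80129962e-04 -1.46247036e-03]
 [ 7.04495835e-04 -2.81655884e-01  9.59515225e-01 -1.43016927e-01]
 [ 0.00000000e+00  0.00000000e+00  0.00000000e+00  1.00000000e+00]] 67.81828840800229 279.598261504532 208.52489702861024
pos [0.6178 0.3033 0.2011] yaw 2.798 units: x -0.05 y -0.03 z 5.54 turn 0.00 q7 0.7
```

View pics/w1.png

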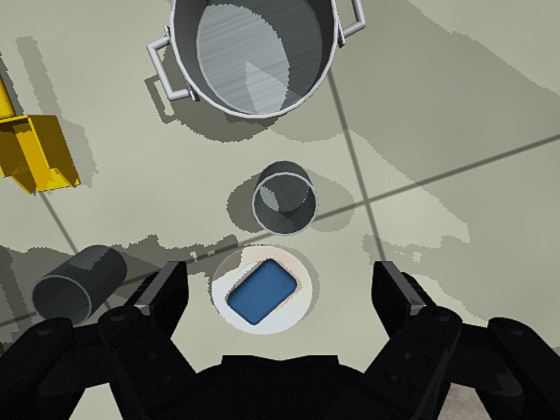

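The tumbler rim centre is at (284,204), between the fingers at column 280. The pot rim is at about (255,50) and the second tumbler's rim at about (62,300).

```bash
cat >> h.py <<'E'
from scipy.spatial.transform import Rotation as Ro
def wd(f):
    d=dict(np.load('pics/'+f)); T=np.eye(4); T[:3,:3]=Ro.from_euler('xyz',d['rot']).as_matrix(); T[:3,3]=d['pos']
    E=np.linalg.inv(T@d['mount']); d['rvec']=cv2.Rodrigues(E[:3,:3])[0]; d['tvec']=E[:3,3]; return d
E
python3 -c "
from h import *
d=wd('w1.npz'); print(p2w(d,(284,204),.075),p2w(d,(62,300),.075),w2p(d,[[.619,.302,.075],[.638,.0635,.075]]))
g=cv2.cvtColor(d['pixels'],cv2.COLOR_RGB2GRAY).astype(np.float32)
a=np.linspace(0,6.283,200); a=a
best=(-1,)
def val(x,y):
    o=[]
    for rr in(.068,.062):
        uv=w2p(d,np.c_[x+rr*np.cos(a),y+rr*np.sin(a),0*a+.075]); ok=(uv[:,1]>1)&(uv[:,1]<415)
        o.append((cv2.remap(g,uv[:,0].astype(np.float32)[None],uv[:,1].astype(np.float32)[None],1)[0],ok))
    return np.abs(o[0][0]-o[1][0])[o[0][1]&o[1][1]].mean()
print(max((val(x,y),x,y) for x in np.arange(.465,.495,.001) for y in np.arange(.31,.34,.001)))
"
```

```text
[0.62114299 0.3037676  0.075     ] [0.63959066 0.06598606 0.075     ] [[281.32630236 202.46546568]
 [ 58.93837314 299.41151496]]
(np.float32(82.153404), np.float64(0.48200000000000004), np.float64(0.327))
```

>>> jog_arm --pt "-0.07 -0.03 0.8 0 1" --pt "0 0 0.8 0 1" --pt "0 0 0.8 0 1" --pt "0 0 0.8 0 1" --pt "0 0 0.8 0 1" --pt "0 0 0.8 0 1" --pt "0 0 0.75 0 1" --pt "0 0 0 0 1" --pt "0 0 0 0 0.3" --pt "0 0 0 0 0.3" --pt "0 0 0 0 0.3" --pt "0 0 0 0 0.3"

```text
clock: 3.25
position: [0.6206, 0.3022, 0.0369]
tool_rot: [3.139, 0.001, 2.798]
force: [-1.8, 0.7, 5.3]
grip_width: 0.0593
finger_force: 54.3
```

>>> jog_arm --pt "0 0 0 0 0.3" --pt "0 0 -0.5 0 0.3" --pt "0 0 -1 0 0.3" --pt "0 0 -1 0 0.3" --pt "0 0 -1 0 0.3" --pt "0 0 -1 0 0.3" --pt "0 0 -0.6 0 0.3"

```text
clock: 3.95
position: [0.6207, 0.3017, 0.1925]
tool_rot: [3.138, 0.003, 2.798]
force: [0.0, 0.2, -1.3]
grip_width: 0.06
finger_force: 54.3
```

```bash
cat >> h.py <<'E'
RACK=np.array([.4967,-.3318,-.1065]); UP=pl(RACK,[.055,0,.085])[0]
E
python3 -c "
from h import *
t=pl(RACK,[-.07,-.052,.2])[0]; print(t, pl(RACK,[-.07,.052,.2])[0],UP)
go(*t)"
```

```text
[ 0.42156907 -0.37606446  0.2       ] [ 0.43262414 -0.2726537   0.2       ] [ 0.55138838 -0.33764643  0.085     ]
pos [0.6207 0.3017 0.1925] yaw 2.798 units: x -1.37 y -23.51 z -0.25 turn 0.00 q7 0.71
```

>>> jog_arm --pt "-0.05 -0.9 0 0 0.3" --pt "-0.05 -1 0 0 0.3" --pt "-0.05 -1 0 0 0.3" --pt "-0.05 -1 0 0 0.3" --pt "-0.05 -1 0 0 0.3" --pt "-0.05 -1 0 0 0.3" --pt "-0.05 -1 0 0 0.3" --pt "-0.05 -1 0 0 0.3" --pt "-0.05 -1 0 0 0.3" --pt "-0.05 -1 0 0 0.3" --pt "-0.05 -1 0 0 0.3" --pt "-0.05 -1 0 0 0.3"

```text
clock: 5.15
position: [0.5164, -0.0419, 0.1896]
tool_rot: [3.141, 0.002, 2.798]
force: [1.1, -0.1, -2.4]
grip_width: 0.0597
finger_force: 54.3
```

>>> jog_arm --pt "-0.05 -1 0 0 0.3" --pt "-0.05 -1 0 0 0.3" --pt "-0.05 -1 0 0 0.3" --pt "-0.05 -1 0 0 0.3" --pt "-0.05 -1 0 0 0.3" --pt "-0.05 -1 0 0 0.3" --pt "-0.05 -1 0 0 0.3" --pt "-0.05 -1 0 0 0.3" --pt "-0.05 -1 0 0 0.3" --pt "-0.05 -0.8 0 0 0.3" --pt "-0.05 -0.6 0 0 0.3" --pt "0 0 0 0 0.3"

```text
clock: 6.35
position: [0.426, -0.3427, 0.1895]
tool_rot: [-3.14, 0.002, 2.794]
force: [0.2, 1.4, -1.1]
grip_width: 0.0595
finger_force: 54.3
```

```bash
python3 -c "
from h import *
go(*pl(RACK,[-.07,-.052,.052])[0]); print(bot.observe()['tool_rot'])"
```

```text
pos [ 0.426  -0.3427  0.1895] yaw 2.794 units: x -0.24 y -1.10 z 4.58 turn 0.00 q7 1.86
[-3.14039519e+00  2.00195293e-03  2.79444241e+00]
```

>>> jog_arm --pt "-0.24 -1 0 0 0.3" --pt "0 -0.1 0.3 0 0.3" --pt "0 0 0.8 0 0.3" --pt "0 0 0.8 0 0.3" --pt "0 0 0.8 0 0.3" --pt "0 0 0.8 0 0.3" --pt "0 0 0.6 0 0.3" --pt "0 0 0.3 0 0.3" --pt "0 0 0.06 0 0.3" --pt "0 0 0 0 0.3"

```text
clock: 7.35
position: [0.423, -0.3737, 0.0548]
tool_rot: [-3.141, 0.001, 2.798]
force: [0.4, 0.5, -1.1]
grip_width: 0.06
finger_force: 54.4
```

```bash
python3 -c "
from h import *
go(*pl(RACK,[-.07,-.052,.0505])[0]); print(bot.observe()['force'])"
```

```text
pos [ 0.423  -0.3737  0.0548] yaw 2.798 units: x 0.02 y -0.09 z 0.14 turn 0.00 q7 1.94
[ 0.40014662  0.48031037 -1.07225839]
```

>>> jog_arm --pt "0 0 0.08 0 0.3" --pt "0 0 0.06 0 0.3" --pt "0 0 0 0 0.3" --pt "0 0 0 0 0.9" --pt "0 0 0 0 0.9" --pt "0 0 0 0 0.9" --pt "0 0 -0.3 0 0.9" --pt "0 0 -0.8 0 0.9" --pt "0 0 -1 0 0.9" --pt "0 0 -1 0 0.9" --pt "0 0 -1 0 0.9" --pt "0 0 -1 0 0.9"

```text
clock: 8.55
position: [0.4224, -0.3736, 0.2048]
tool_rot: [-3.141, 0.0, 2.798]
force: [-0.1, 0.1, -0.6]
grip_width: 0.077
finger_force: 0.0
```

```bash
python3 -c "
from h import *
s,d=snap('top','top1.png'); s,d=snap('wrist','w2.png')
go(.639,.065,.2)"
```

```text
pos [ 0.4238 -0.3748  0.2071] yaw 2.797 units: x -1.81 y 16.22 z 0.24 turn 0.00 q7 1.91
```

View pics/w2.png

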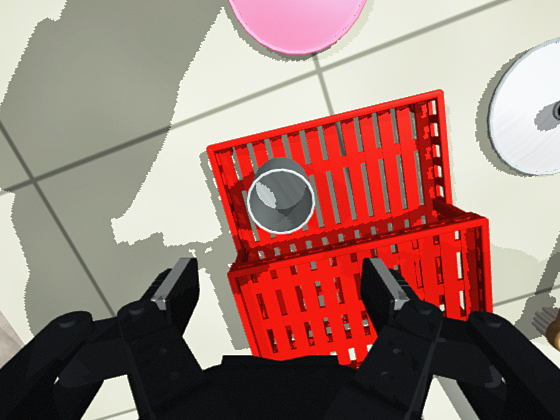

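The tumbler stands upright at (281,200) in the front bay. I'll check the rack pose from its corners at (208,148) and (443,92), z=.04, and (488,217), z=.099.

```bash
python3 -c "
from h import *
d=wd('w2.npz'); 
print(p2w(d,(208,148),.04),p2w(d,(443,92),.04),p2w(d,(488,217),.099),p2w(d,(229,268),.099),p2w(d,(281,201),.089))
print(pl(RACK,[[-.125,-.115,.04],[-.125,.115,.04],[-.015,.115,.099],[-.015,-.115,.099]]))"
```

```text
[ 0.35997508 -0.42906244  0.04      ] [ 0.38686829 -0.20115236  0.04      ] [ 0.49273952 -0.21326953  0.099     ] [ 0.46287799 -0.43913149  0.099     ] [ 0.42258197 -0.37515997  0.089     ]
[[ 0.36018386 -0.43286109  0.04      ]
 [ 0.38463258 -0.20416421  0.04      ]
 [ 0.49400935 -0.21585708  0.099     ]
 [ 0.46956063 -0.44455395  0.099     ]]
```

>>> jog_arm --pt "-0.1 0.8 0 0 1" --pt "-0.1 1 0 0 1" --pt "-0.1 1 0 0 1" --pt "-0.1 1 0 0 1" --pt "-0.1 1 0 0 1" --pt "-0.1 1 0 0 1" --pt "-0.1 1 0 0 1" --pt "-0.1 1 0 0 1" --pt "-0.1 1 0 0 1" --pt "-0.1 1 0 0 1" --pt "-0.1 1 0 0 1" --pt "-0.1 1 0 0 1"

```text
clock: 9.85
position: [0.576, -0.0513, 0.2028]
tool_rot: [-3.141, -0.0, 2.798]
force: [1.1, -0.5, -0.3]
grip_width: 0.085
finger_force: 0.0
```

>>> jog_arm --pt "-0.1 1 0 0 1" --pt "-0.1 1 0 0 1" --pt "-0.1 1 0 0 1" --pt "-0.1 1 0 0 1" --pt "-0.1 0.4 0 0 1" --pt "0 0 0 0 1" --pt "0 0 0 0 1"

```text
clock: 10.55
position: [0.634, 0.0656, 0.2026]
tool_rot: [-3.141, -0.0, 2.797]
force: [0.1, -1.5, -0.1]
grip_width: 0.0855
finger_force: 0.0
```

```bash
python3 -c "
from h import *
go(.639,.065,.035)"
```

```text
pos [0.634  0.0656 0.2026] yaw 2.797 units: x -0.16 y 0.04 z 5.59 turn 0.00 q7 1.06
```

>>> jog_arm --pt "-0.16 0.04 0.8 0 1" --pt "0 0 0.8 0 1" --pt "0 0 0.8 0 1" --pt "0 0 0.8 0 1" --pt "0 0 0.8 0 1" --pt "0 0 0.8 0 1" --pt "0 0 0.75 0 1" --pt "0 0 0 0 1" --pt "0 0 0 0 0.3" --pt "0 0 0 0 0.3" --pt "0 0 0 0 0.3" --pt "0 0 0 0 0.3"

```text
clock: 11.75
position: [0.6401, 0.0657, 0.0382]
tool_rot: [3.141, 0.002, 2.797]
force: [-1.7, -1.3, 6.0]
grip_width: 0.0591
finger_force: 53.3
```

>>> jog_arm --pt "0 0 0 0 0.3" --pt "0 0 -0.5 0 0.3" --pt "0 0 -1 0 0.3" --pt "0 0 -1 0 0.3" --pt "0 0 -1 0 0.3" --pt "0 0 -1 0 0.3" --pt "0 0 -0.6 0 0.3"

```text
clock: 12.45
position: [0.6401, 0.0662, 0.1938]
tool_rot: [3.14, 0.004, 2.798]
force: [-0.3, 0.6, -0.5]
grip_width: 0.0593
finger_force: 54.1
```

```bash
sed -i 's/-.3318,-.1065/-.3295,-.1065/' h.py; python3 -c "
from h import *
t=pl(RACK,[-.07,.052,.2])[0]; print(t)
go(*t)"
```

```text
[ 0.43262414 -0.2703537   0.2       ]
pos [0.6401 0.0662 0.1938] yaw 2.798 units: x 2.73 y -12.89 z -0.21 turn 0.00 q7 1.06
```

>>> jog_arm --pt "0.2 -0.8 0 0 0.3" --pt "0.2 -1 0 0 0.3" --pt "0.2 -1 0 0 0.3" --pt "0.2 -1 0 0 0.3" --pt "0.2 -1 0 0 0.3" --pt "0.2 -1 0 0 0.3" --pt "0.2 -1 0 0 0.3" --pt "0.2 -1 0 0 0.3" --pt "0.2 -1 0 0 0.3" --pt "0.2 -1 0 0 0.3" --pt "0.2 -1 0 0 0.3" --pt "0.2 -1 0 0 0.3"

```text
clock: 13.65
position: [0.4516, -0.2439, 0.1911]
tool_rot: [3.141, 0.002, 2.798]
force: [0.9, -0.8, -1.6]
grip_width: 0.0593
finger_force: 54.1
```

>>> jog_arm --pt "0.2 -0.8 0 0 0.3" --pt "0.1 -0.3 0 0 0.3" --pt "0 0 0 0 0.3" --pt "0 0 0 0 0.3"

```text
clock: 14.05
position: [0.4334, -0.27, 0.19]
tool_rot: [3.141, 0.001, 2.798]
force: [0.3, 1.3, -1.0]
grip_width: 0.0593
finger_force: 54.1
```

```bash
python3 -c "
from h import *
go(*pl(RACK,[-.07,.052,.052])[0])"
```

```text
pos [ 0.4334 -0.27    0.19  ] yaw 2.798 units: x 0.02 y -0.02 z 4.60 turn 0.00 q7 1.72
```

>>> jog_arm --pt "0 0 0.5 0 0.3" --pt "0 0 0.9 0 0.3" --pt "0 0 0.9 0 0.3" --pt "0 0 0.8 0 0.3" --pt "0 0 0.8 0 0.3" --pt "0 0 0.5 0 0.3" --pt "0 0 0.15 0 0.3" --pt "0 0 0.05 0 0.3" --pt "0 0 0 0 0.3" --pt "0 0 0 0 0.3"

```text
clock: 15.05
position: [0.4336, -0.2701, 0.052]
tool_rot: [3.141, 0.001, 2.799]
force: [-0.6, 1.9, 1.7]
grip_width: 0.0597
finger_force: 54.1
```

>>> jog_arm --pt "0 0 0.05 0 0.3" --pt "0 0 0 0 0.3" --pt "0 0 0 0 0.9" --pt "0 0 0 0 0.9" --pt "0 0 0 0 0.9" --pt "0 0 -0.3 0 0.9" --pt "0 0 -0.8 0 0.9" --pt "0 0 -1 0 0.9" --pt "0 0 -1 0 0.9" --pt "0 0 -1 0 0.9" --pt "0 0 -1 0 0.9" --pt "0 0 0 0 0.9"

```text
clock: 16.25
position: [0.434, -0.2716, 0.2068]
tool_rot: [-3.141, 0.006, 2.797]
force: [-0.1, -0.2, -0.9]
grip_width: 0.0772
finger_force: 0.0
```

```bash
python3 -c "
from h import *
s,d=snap('wrist','w3.png')
d=wd('w3.npz'); print(w2p(d,[[.445,-.084,.008],[.4448,-.083,.039]]))
go(.446,-.084,.12)"
```

```text
[[450.7316411  134.43145645]
 [468.47134018 135.78976039]]
pos [ 0.4333 -0.2712  0.2049] yaw 2.798 units: x 1.71 y 6.02 z 2.83 turn 0.00 q7 1.72
```

View pics/w3.png

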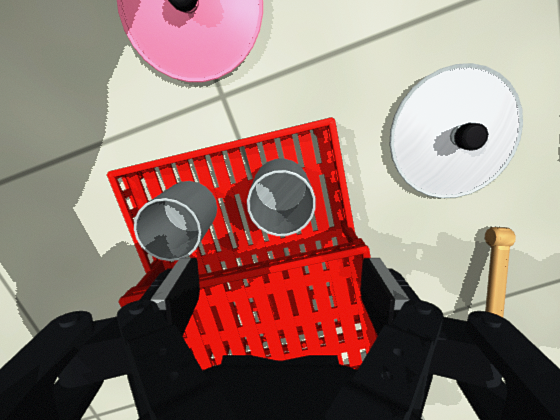

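Both tumblers stand in the tray, at (168,230) and (282,203). The lid knob is at (472,136) and the brush tail at (501,236).

```bash
python3 -c "
from h import *
d=wd('w3.npz'); print(p2w(d,(472,136),.039),p2w(d,(456,131),.008),p2w(d,(500,236),.01))"
```

```text
[ 0.4461537 -0.079819   0.039    ] [ 0.44336001 -0.07806723  0.008     ] [ 0.57843542 -0.0529471   0.01      ]
```

>>> jog_arm --pt "0.28 0.9 0 0 0.7" --pt "0.28 1 0 0 0.7" --pt "0.28 1 0 0 0.7" --pt "0.28 1 0 0 0.7" --pt "0.28 1 0.8 0 0.7" --pt "0.28 1 0.8 0 0.7" --pt "0 0.1 0.8 0 0.7" --pt "0 0 0 0 0.7" --pt "0 0 0 0 0.7"

```text
clock: 17.2
position: [0.4454, -0.0849, 0.1308]
tool_rot: [-3.141, -0.001, 2.797]
force: [0.4, -1.4, 1.5]
grip_width: 0.0595
finger_force: 0.0
```

```bash
python3 -c "
from h import *
snap('wrist','w4.png'); go(.446,-.082,.022)"
```

```text
pos [ 0.4459 -0.0851  0.1314] yaw 2.797 units: x 0.03 y 0.10 z 3.65 turn 0.00 q7 1.31
```

View pics/w4.png

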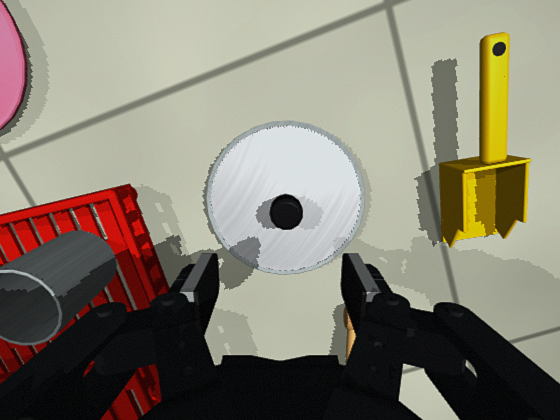

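The knob is at (286,211). The scoop is visible too: its tail at (496,35), the handle-bowl joint at (494,160).

```bash
python3 -c "
from h import *
d=wd('w4.npz'); k=p2w(d,(286.5,211),.041); print(k,p2w(d,(286,198),.008)); go(k[0],k[1],.022)
a=p2w(d,(496,34),.039);b=p2w(d,(494,161),.039); print(a,b,b-a,np.arctan2(*(b-a)[1::-1]))"
```

```text
[ 0.44485056 -0.08079725  0.041     ] [ 0.4430382  -0.07993213  0.008     ]
pos [ 0.4459 -0.0851  0.1314] yaw 2.797 units: x 0.08 y 0.12 z 3.65 turn 0.00 q7 1.31
[0.3757493  0.09308075 0.039     ] [0.4610611 0.0784026 0.039    ] [ 8.53117993e-02 -1.46781513e-02  2.77555756e-17] -0.1703848155443561
```

>>> jog_arm --pt "0.05 0.12 0.6 0 0.7" --pt "0 0 0.8 0 0.7" --pt "0 0 0.8 0 0.7" --pt "0 0 0.8 0 0.7" --pt "0 0 0.5 0 0.7" --pt "0 0 0.15 0 0.7" --pt "0 0 0 0 0.7" --pt "0 0 0 0 0.1" --pt "0 0 0 0 0.1" --pt "0 0 0 0 0.1" --pt "0 0 0 0 0.1" --pt "0 0 0 0 0.1" --newtons 60

```text
clock: 18.45
position: [0.4462, -0.0806, 0.0223]
tool_rot: [3.141, 0.002, 2.798]
force: [-2.6, -0.8, 16.1]
grip_width: 0.0238
finger_force: 57.9
```

>>> jog_arm --pt "0 0 0 0 0.1" --pt "0 0 -0.3 0 0.1" --pt "0 0 -0.7 0 0.1" --pt "0 0 -1 0 0.1" --pt "0 0 -1 0 0.1" --pt "0 0 -1 0 0.1" --pt "0 0 -1 0 0.1" --pt "0 0 -0.5 0 0.1" --pt "0 0 0 0 0.1"

```text
clock: 19.35
position: [0.4465, -0.0805, 0.1888]
tool_rot: [3.14, 0.004, 2.798]
force: [0.4, 1.1, -1.5]
grip_width: 0.024
finger_force: 59.2
```

```bash
python3 -c "
from h import *
go(.4805,.3265,.17)"
```

```text
pos [ 0.4465 -0.0805  0.1888] yaw 2.798 units: x 3.51 y 13.16 z 0.63 turn 0.00 q7 1.3
```

>>> jog_arm --pt "0.25 0.8 0 0 0.1" --pt "0.25 0.95 0 0 0.1" --pt "0.25 0.95 0 0 0.1" --pt "0.25 0.95 0 0 0.1" --pt "0.25 0.95 0 0 0.1" --pt "0.25 0.95 0 0 0.1" --pt "0.25 0.95 0 0 0.1" --pt "0.25 0.95 0 0 0.1" --pt "0.25 0.95 0 0 0.1" --pt "0.25 0.95 0 0 0.1" --pt "0.25 0.95 0 0 0.1" --pt "0.25 0.95 0 0 0.1"

```text
clock: 20.55
position: [0.4742, 0.2686, 0.1856]
tool_rot: [-3.141, -0.001, 2.798]
force: [0.7, -0.3, -0.7]
grip_width: 0.0236
finger_force: 59.2
```

>>> jog_arm --pt "0.25 0.95 0 0 0.1" --pt "0.25 0.8 0 0 0.1" --pt "0 0.15 0 0 0.1" --pt "0 0 0 0 0.1" --pt "0 0 0 0 0.1"

```text
clock: 21.05
position: [0.4797, 0.3251, 0.1859]
tool_rot: [-3.14, -0.0, 2.797]
force: [-0.2, -0.5, -0.6]
grip_width: 0.0239
finger_force: 59.2
```

```bash
python3 -c "
from h import *
snap('wrist','w5.png')
go(.4805,.3265,.09)"
```

```text
pos [0.4799 0.3251 0.1861] yaw 2.797 units: x -0.00 y 0.05 z 3.20 turn 0.00 q7 0.5
```

View pics/w5.png

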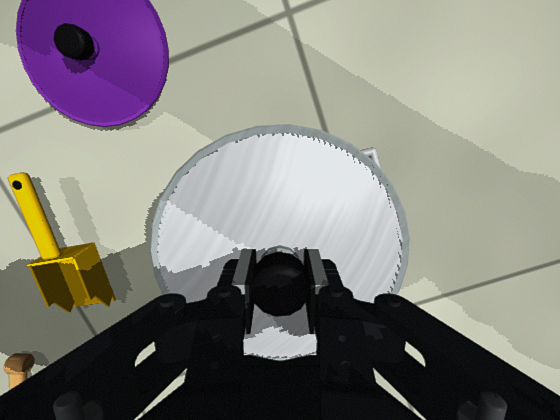

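The lid is held level with its knob in the pads at (280,285), above the pot.

>>> jog_arm --pt "0 0.05 0.5 0 0.1" --pt "0 0 0.8 0 0.1" --pt "0 0 0.8 0 0.1" --pt "0 0 0.5 0 0.1" --pt "0 0 0.3 0 0.1" --pt "0 0 0.15 0 0.1" --pt "0 0 0.08 0 0.1" --pt "0 0 0 0 0.1" --pt "0 0 0 0 0.1"

```text
clock: 22.0
position: [0.4806, 0.3279, 0.093]
tool_rot: [3.141, 0.001, 2.798]
force: [-0.2, 0.4, -2.4]
grip_width: 0.0239
finger_force: 59.2
```

```bash
python3 -c "
from h import *
go(.4805,.3265,.0893);print(bot.observe()['force'])"
```

```text
pos [0.4806 0.3279 0.093 ] yaw 2.798 units: x -0.01 y -0.05 z 0.12 turn 0.00 q7 0.49
[-0.15817576  0.43296929 -2.41808584]
```

>>> jog_arm --pt "0 -0.03 0.08 0 0.1" --pt "0 0 0.06 0 0.1" --pt "0 0 0 0 0.1" --pt "0 0 0 0 0.1"

```text
clock: 22.4
position: [0.4808, 0.3275, 0.0895]
tool_rot: [3.139, 0.001, 2.798]
force: [-1.6, -1.4, 17.2]
grip_width: 0.0233
finger_force: 61.0
```

>>> jog_arm --pt "0 0 0 0 0.6" --pt "0 0 0 0 0.6" --pt "0 0 0 0 0.6" --pt "0 0 -0.5 0 0.6" --pt "0 0 -1 0 0.6" --pt "0 0 -1 0 0.6" --pt "0 0 -1 0 0.6" --pt "0 0 0 0 0.6" --pt "0 0 0 0 0.6"

```text
clock: 23.3
position: [0.4802, 0.327, 0.1944]
tool_rot: [3.14, 0.001, 2.798]
force: [-0.4, -0.5, -0.5]
grip_width: 0.0513
finger_force: 0.0
```

```bash
python3 -c "
from h import *
snap('wrist','w6.png'); snap('side','side6.png')
w=dict(np.load('pics/w6.npz'))['pixels']; s=dict(np.load('pics/side6.npz'))['pixels']
im=np.hstack([w,cv2.resize(s[120:225,200:320],(480,420),interpolation=2)]); cv2.imwrite('pics/c6.png',cv2.resize(im[...,::-1],(800,323),interpolation=3))
t=pl([.4555,.080,-.172],[-.007,0,.15])[0]; print(t); go(*t,-.172+np.pi)"
```

```text
[0.44860329 0.08119807 0.15      ]
pos [0.4797 0.3267 0.1928] yaw 2.798 units: x -1.78 y -8.05 z 1.43 turn -2.15 q7 0.5
```

View pics/c6.png

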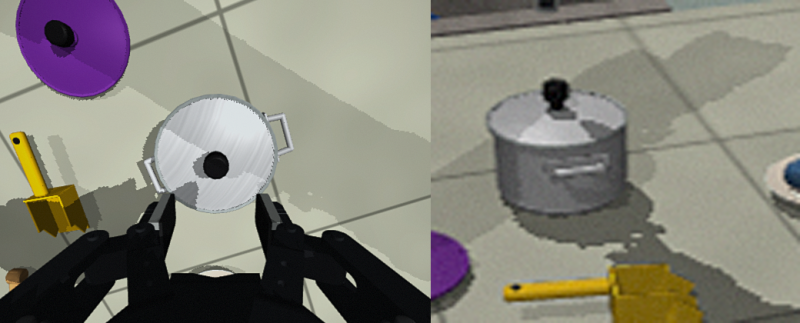

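The lid sits level on the pot rim in both views (knob at (216,165) and (555,95)). Scoop next.

>>> jog_arm --pt "-0.2 -0.9 0 0 0.6" --pt "-0.2 -0.9 0 0 0.6" --pt "-0.2 -0.9 0 0 0.6" --pt "-0.2 -0.9 0 0 0.6" --pt "-0.2 -0.9 0 0 0.6" --pt "-0.2 -0.9 0.2 0 0.6" --pt "-0.2 -0.9 0.2 0 0.6" --pt "-0.2 -0.9 0.2 0 0.6" --pt "-0.2 -0.85 0.2 0 0.6" --pt "0 0 0.2 -0.75 0.6" --pt "0 0 0.2 -0.7 0.6" --pt "0 0 0 -0.7 0.6"

```text
clock: 24.6
position: [0.4486, 0.081, 0.1559]
tool_rot: [-3.141, -0.002, 2.972]
force: [0.4, 0.6, 0.0]
grip_width: 0.0513
finger_force: 0.0
```

>>> jog_arm --pt "0 0 0 0 0.6"

```text
clock: 24.7
position: [0.4489, 0.0812, 0.1565]
tool_rot: [-3.141, -0.002, 2.971]
force: [0.2, -0.0, -0.0]
grip_width: 0.051
finger_force: 0.0
```

```bash
python3 -c "
from h import *
snap('wrist','w7.png')
t=pl([.4555,.080,-.172],[-.007,0,.015])[0]; print(t); go(*t,-.172+np.pi)"
```

```text
[0.44860329 0.08119807 0.015     ]
pos [0.4491 0.0812 0.1567] yaw 2.969 units: x 0.02 y -0.00 z 4.72 turn -0.01 q7 1.06
```

View pics/w7.png

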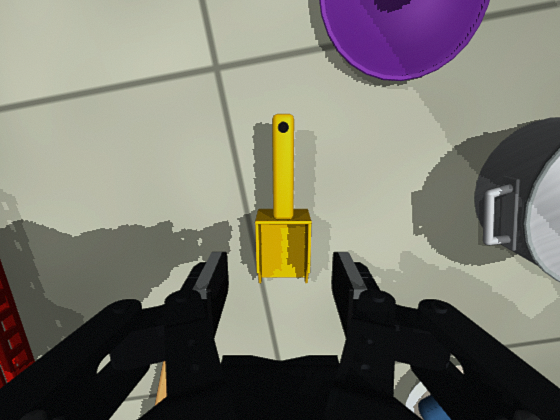

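The scoop is aligned: tail at (283,115), bowl's rear edge at (283,214).

```bash
python3 -c "
from h import *
d=wd('w7.npz')
a=p2w(d,(283,115),.039);b=p2w(d,(283.5,210),.040);print(a,b,np.arctan2(*(b-a)[1::-1]))
u=(b-a)/np.linalg.norm(b-a); t=b-u*.0145; go(t[0],t[1],.015)"
```

```text
[0.37617578 0.09484601 0.039     ] [0.45403141 0.0820266  0.04      ] -0.163191893597255
pos [0.4491 0.0812 0.1567] yaw 2.969 units: x 0.32 y 0.05 z 4.72 turn 0.00 q7 1.06
```

>>> jog_arm --pt "0.16 0.05 0.7 0 0.6" --pt "0 0 0.9 0 0.6" --pt "0 0 0.9 0 0.6" --pt "0 0 0.9 0 0.6" --pt "0 0 0.8 0 0.6" --pt "0 0 0.4 0 0.6" --pt "0 0 0.1 0 0.6" --pt "0 0 0 0 0.6" --pt "0 0 0 0 0" --pt "0 0 0 0 0" --pt "0 0 0 0 0" --pt "0 0 0 0 0" --newtons 70

```text
clock: 25.95
position: [0.4453, 0.0838, 0.017]
tool_rot: [3.141, 0.001, 2.97]
force: [-2.1, -0.2, 10.1]
grip_width: 0.0167
finger_force: 68.0
```

>>> jog_arm --pt "0 0 0 0 0" --pt "0 0 -0.3 0 0" --pt "0 0 -0.7 0 0" --pt "0 0 -1 0 0" --pt "0 0 -1 0 0" --pt "0 0 -1 0 0" --pt "0 0 -1 0 0" --pt "0 0 -1 0 0" --pt "0 0 -1 0 0" --pt "0 0 0 0 0"

```text
clock: 26.95
position: [0.4463, 0.0839, 0.2302]
tool_rot: [3.139, 0.005, 2.969]
force: [0.9, 0.2, -1.3]
grip_width: 0.0165
finger_force: 68.3
```

```bash
cat >> h.py <<'E'
UP=np.r_[pl(RACK,[.055,0,.085])[0][:2],RACK[2]]
E
python3 -c "
from h import *
snap('wrist','w8.png')
t=pl(np.r_[UP[:2],RACK[2]],[.034,.012,.25])[0]; print(t); go(*t,RACK[2]+np.pi/2)"
```

```text
[ 0.58647133 -0.32702858  0.25      ]
pos [0.4456 0.0838 0.2283] yaw 2.97 units: x -6.97 y -12.69 z -0.72 turn 18.82 q7 1.06
```

View pics/w8.png

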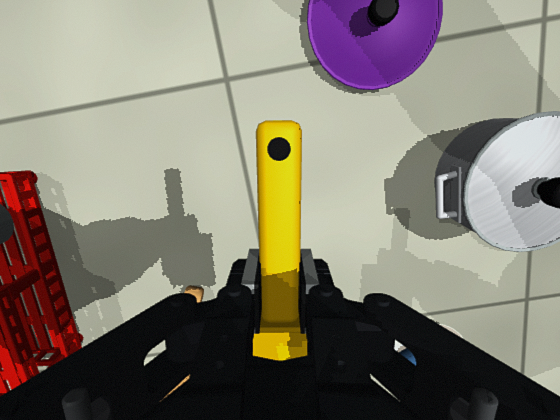

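The scoop is gripped by the handle (tail at (279,121)). I'll check its pitch numerically while moving.

```bash
python3 -c "
from h import *
d=wd('w8.npz'); m=np.linalg.inv(d['mount']); f=210/np.tan(np.radians(float(d['fovy'])/2))
for x in(.06,.07,.08):
  for dz in(-.004,0,.004):
    p=m@[x,0,-.022+dz,1]; print(x,dz,(d['cx']+f*p[0]/p[2]).round(1),(d['cy']+f*p[1]/p[2]).round(1),'width',(f*.018/p[2]).round(1))"
```

```text
0.06 -0.004 283.5 151.7 width 48.6
0.06 0 283.4 150.6 width 47.0
0.06 0.004 283.3 149.6 width 45.5
0.07 -0.004 283.6 123.8 width 49.8
0.07 0 283.5 123.6 width 48.1
0.07 0.004 283.4 123.3 width 46.6
0.08 -0.004 283.7 94.4 width 51.1
0.08 0 283.6 95.2 width 49.3
0.08 0.004 283.4 95.9 width 47.7
```

>>> jog_arm --pt "-0.5 -0.9 -0.1 0 0" --pt "-0.54 -0.98 -0.1 0 0" --pt "-0.54 -0.98 -0.1 0 0" --pt "-0.54 -0.98 -0.1 0 0" --pt "-0.54 -0.98 -0.1 0 0" --pt "-0.54 -0.98 -0.1 0 0" --pt "-0.54 -0.98 0 0 0" --pt "-0.54 -0.98 0 0 0" --pt "-0.54 -0.98 0 0 0" --pt "-0.54 -0.98 0 0 0" --pt "-0.54 -0.98 0 0 0" --pt "-0.54 -0.98 0 0 0"

```text
clock: 28.2
position: [0.5752, -0.2957, 0.2434]
tool_rot: [3.141, -0.001, 2.97]
force: [0.2, 0.9, -0.8]
grip_width: 0.017
finger_force: 68.3
```

>>> jog_arm --pt "-0.54 -0.98 0 0.5 0" --pt "0 0 0 1 0" --pt "0 0 0 1 0" --pt "0 0 0 1 0" --pt "0 0 0 1 0" --pt "0 0 0 1 0" --pt "0 0 0 1 0" --pt "0 0 0 1 0" --pt "0 0 0 1 0" --pt "0 0 0 1 0" --pt "0 0 0 1 0" --pt "0 0 0 1 0"

```text
clock: 29.4
position: [0.5858, -0.3261, 0.2433]
tool_rot: [-3.141, -0.001, 2.046]
force: [0.6, -0.9, -1.1]
grip_width: 0.0162
finger_force: 68.3
```

>>> jog_arm --pt "0 0 0 1 0" --pt "0 0 0 1 0" --pt "0 0 0 1 0" --pt "0 0 0 1 0" --pt "0 0 0 1 0" --pt "0 0 0 1 0" --pt "0 0 0 1 0" --pt "0 0 0 0 0" --pt "0 0 0 0 0"

```text
clock: 30.3
position: [0.5861, -0.3262, 0.2437]
tool_rot: [-3.141, -0.0, 1.492]
force: [-0.9, -0.6, -0.5]
grip_width: 0.0168
finger_force: 68.3
```

```bash
python3 -c "
from h import *
t=pl(UP,[.034,.012,.12])[0]; print(t); go(*t,RACK[2]+np.pi/2)"
```

```text
[ 0.58647133 -0.32702858  0.12      ]
pos [ 0.5861 -0.3262  0.2437] yaw 1.492 units: x -0.03 y 0.02 z 4.12 turn 0.35 q7 0.58
```

>>> jog_arm --pt "-0.03 0.02 0.5 0.35 0" --pt "0 0 0.9 0 0" --pt "0 0 0.9 0 0" --pt "0 0 0.9 0 0" --pt "0 0 0.7 0 0" --pt "0 0 0.4 0 0" --pt "0 0 0.2 0 0" --pt "0 0 0.1 0 0" --pt "0 0 0 0 0" --pt "0 0 0 0 0"

```text
clock: 31.3
position: [0.5872, -0.3276, 0.107]
tool_rot: [3.141, 0.0, 1.462]
force: [0.5, -1.0, -0.6]
grip_width: 0.0164
finger_force: 68.3
```

```bash
python3 -c "
from h import *
snap('wrist','w9.png'); t=pl(UP,[.034,.012,.102])[0]; go(*t,RACK[2]+np.pi/2); print(bot.observe()['force'])"
```

```text
pos [ 0.5872 -0.3275  0.107 ] yaw 1.462 units: x 0.01 y -0.03 z 0.17 turn -0.03 q7 0.61
[-0.36330509 -0.54929568  0.261778  ]
```

View pics/w9.png

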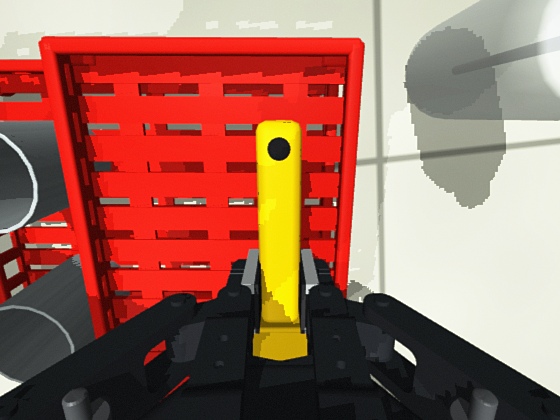

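The scoop hangs over the upper tier, parallel to it. Handle columns 258–301, rear wall at about 350, so the bowl clears the wall.

>>> jog_arm --pt "0 -0.05 0.08 0 0" --pt "0 0 0.06 0 0" --pt "0 0 0.03 0 0" --pt "0 0 0 0 0"

```text
clock: 31.75
position: [0.5854, -0.3269, 0.1021]
tool_rot: [3.141, -0.001, 1.462]
force: [-6.3, 5.1, 16.3]
grip_width: 0.0167
finger_force: 70.3
```

>>> jog_arm --pt "0 0 0 0 0.4" --pt "0 0 0 0 0.4" --pt "0 0 0 0 0.4" --pt "0 0 -0.5 0 0.4" --pt "0 0 -1 0 0.4" --pt "0 0 -1 0 0.4" --pt "0 0 -1 0 0.4" --pt "0 0 -1 0 0.4" --pt "0 0 0 0 0.6" --pt "0 0 0 0 0.6"

```text
clock: 32.75
position: [0.5855, -0.3273, 0.2374]
tool_rot: [3.14, 0.0, 1.462]
force: [0.4, -0.3, -0.7]
grip_width: 0.051
finger_force: 0.0
```

```bash
python3 -c "
from h import *
snap('wrist','w10.png')
d=wd('w3.npz'); print('brush tail',p2w(d,(500,232),.008), pl([.649,-.0834,-.379],[-.09,0,0]))
t=pl([.649,-.0834,-.379],[.01,0,.2])[0]; print(t); go(*t,-.379+np.pi)"
```

```text
brush tail [ 0.5746465  -0.05105755  0.008     ] [[ 0.56538684 -0.05010075  0.        ]]
[ 0.65829035 -0.08709992  0.2       ]
pos [ 0.5852 -0.327   0.2364] yaw 1.462 units: x 8.21 y 1.55 z 1.21 turn -16.26 q7 0.56
```

View pics/w10.png

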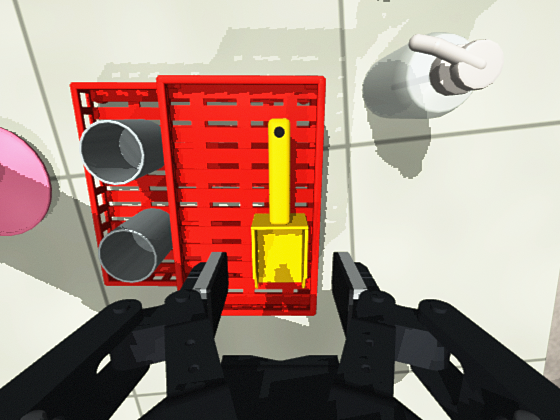

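The scoop lies flat at the back of the upper tier (handle at (280,165), bowl at (279,250)). Brush next.

>>> jog_arm --pt "0.8 0.15 0 0 0.6" --pt "0.95 0.18 0 0 0.6" --pt "0.95 0.18 0 0 0.6" --pt "0.95 0.18 0 0 0.6" --pt "0.95 0.18 0 0 0.6" --pt "0.95 0.18 0 0 0.6" --pt "0.95 0.18 0 0 0.6" --pt "0.95 0.18 0 0 0.6" --pt "0.75 0.14 0 0 0.6" --pt "0 0 0.1 -1 0.6" --pt "0 0 0.1 -1 0.6" --pt "0 0 0.1 -1 0.6"

```text
clock: 34.0
position: [0.6579, -0.0874, 0.226]
tool_rot: [-3.14, -0.0, 1.705]
force: [-0.3, -0.2, 0.4]
grip_width: 0.0514
finger_force: 0.0
```

>>> jog_arm --pt "0 0 0.1 -1 0.6" --pt "0 0 0.1 -1 0.6" --pt "0 0 0.1 -1 0.6" --pt "0 0 0.1 -1 0.6" --pt "0 0 0.1 -1 0.6" --pt "0 0 0.1 -1 0.6" --pt "0 0 0.1 -1 0.6" --pt "0 0 0.1 -1 0.6" --pt "0 0 0.1 -1 0.6" --pt "0 0 0 -1 0.6" --pt "0 0 0 -1 0.6" --pt "0 0 0 -1 0.6"

```text
clock: 35.2
position: [0.6578, -0.0876, 0.1991]
tool_rot: [-3.141, -0.002, 2.665]
force: [0.4, 0.0, 0.0]
grip_width: 0.0512
finger_force: 0.0
```

>>> jog_arm --pt "0 0 0 -1 0.6" --pt "0 0 0 -0.25 0.6" --pt "0 0 0 0 0.6" --pt "0 0 0 0 0.6"

```text
clock: 35.6
position: [0.6582, -0.0877, 0.1998]
tool_rot: [-3.141, -0.001, 2.76]
force: [-0.2, -0.0, 0.4]
grip_width: 0.0512
finger_force: 0.0
```

```bash
python3 -c "
from h import *
snap('wrist','w11.png')
t=pl([.649,-.0834,-.379],[.01,0,.015])[0]; print(t); go(*t,-.379+np.pi)"
```

```text
[ 0.65829035 -0.08709992  0.015     ]
pos [ 0.6582 -0.0876  0.1999] yaw 2.76 units: x 0.00 y 0.02 z 6.16 turn -0.03 q7 1.3
```

View pics/w11.png

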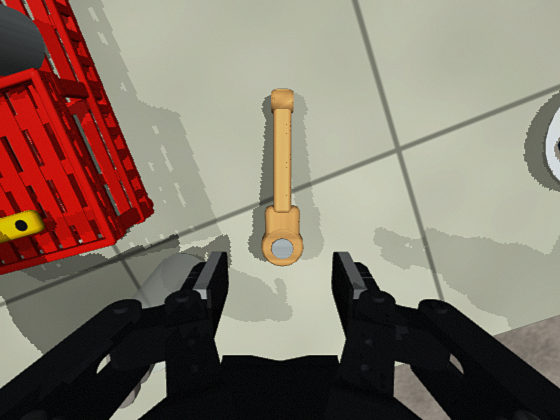

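The brush is aligned with the fingers: tail at (283,89), neck start at (283,208), head centre at (282,248).

```bash
python3 -c "
from h import *
d=wd('w11.npz')
T=p2w(d,(283,89),.010);N=p2w(d,(283,208),.043);Hd=p2w(d,(282,248),.042)
for p in(T,N,Hd): print(p)
a=np.arctan2(*(Hd-T)[1::-1]); u=np.array([np.cos(a),np.sin(a)]); print(a)
o=np.mean([T[:2]+.09*u,N[:2]-.024*u,Hd[:2]-.067*u],0); print([T[:2]+.09*u,N[:2]-.024*u,Hd[:2]-.067*u],o)
t=pl([*o,a],[.009,0,.015])[0]; go(*t,a+np.pi)"
```

```text
[ 0.56706962 -0.04931116  0.01      ]
[ 0.67294737 -0.09187217  0.043     ]
[ 0.71315231 -0.10901745  0.042     ]
-0.3879972374273222
[array([ 0.65037979, -0.08336133]), array([ 0.65073132, -0.08279212]), array([ 0.65113251, -0.08366898])] [ 0.65074788 -0.08327415]
pos [ 0.6582 -0.0876  0.1999] yaw 2.76 units: x -0.01 y 0.04 z 6.16 turn 0.08 q7 1.3
```

>>> jog_arm --pt "0 0.04 0.6 0.08 0.6" --pt "0 0 1 0 0.6" --pt "0 0 1 0 0.6" --pt "0 0 1 0 0.6" --pt "0 0 1 0 0.6" --pt "0 0 0.8 0 0.6" --pt "0 0 0.5 0 0.6" --pt "0 0 0.28 0 0.6" --pt "0 0 0 0 0.6" --pt "0 0 0 0 0" --pt "0 0 0 0 0" --pt "0 0 0 0 0" --newtons 80

```text
clock: 36.85
position: [0.6595, -0.0866, 0.016]
tool_rot: [3.141, 0.002, 2.755]
force: [-2.1, 1.2, 6.3]
grip_width: 0.0164
finger_force: 77.9
```

>>> jog_arm --pt "0 0 0 0 0" --pt "0 0 0 0 0" --pt "0 0 -0.3 0 0" --pt "0 0 -0.7 0 0" --pt "0 0 -1 0 0" --pt "0 0 -1 0 0" --pt "0 0 -1 0 0" --pt "0 0 -1 0 0" --pt "0 0 -1 0 0" --pt "0 0 -1 0 0" --pt "0 0 0 0 0"

```text
clock: 37.95
position: [0.6604, -0.0869, 0.2299]
tool_rot: [3.139, 0.006, 2.755]
force: [0.2, -1.0, -1.1]
grip_width: 0.0164
finger_force: 78.1
```

```bash
python3 -c "
from h import *
snap('wrist','w12.png')
t=pl(UP,[-.034,-.009,.24])[0]; print(t); go(*t,RACK[2]+np.pi/2)
d=wd('w10.npz'); 
for px,z in(((280,119),.124),((279,216),.125)):
  p=p2w(d,px,z)[:2]-UP[:2]; c,s=np.cos(RACK[2]),np.sin(RACK[2]); print('scoop own',c*p[0]+s*p[1],-s*p[0]+c*p[1])"
```

```text
[ 0.51662433 -0.34068128  0.24      ]
pos [ 0.6595 -0.0867  0.2275] yaw 2.755 units: x 1.22 y -9.64 z -0.42 turn 16.14 q7 1.29
scoop own 0.03284348841260615 0.08010844791282028
scoop own 0.03174655700938968 6.377280285311746e-05
```

View pics/w12.png

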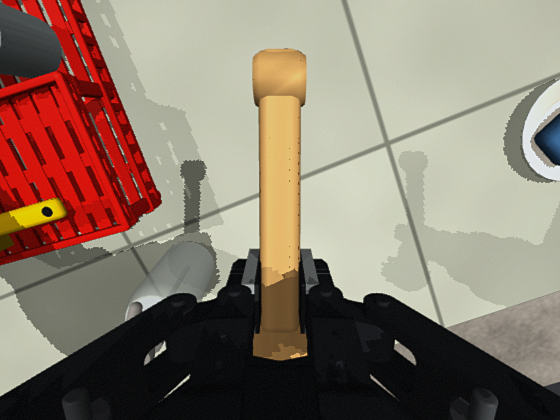

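The brush is held straight (tail at (280,75), pads at about (280,290)). I'll carry it to the rack.

>>> jog_arm --pt "0.11 -0.7 -0.1 0 0" --pt "0.11 -0.9 -0.1 0 0" --pt "0.11 -0.9 -0.1 0 0" --pt "0.11 -0.9 -0.1 0 0" --pt "0.11 -0.9 0 0 0" --pt "0.11 -0.9 0 0 0" --pt "0.11 -0.9 0 0 0" --pt "0.11 -0.9 0 0 0" --pt "0.11 -0.9 0 0 0" --pt "0.11 -0.9 0 0 0" --pt "0.11 -0.84 0 0 0" --pt "0 0 0 1 0"

```text
clock: 39.2
position: [0.5129, -0.3446, 0.2362]
tool_rot: [-3.14, -0.001, 2.67]
force: [0.0, -0.1, -0.4]
grip_width: 0.0165
finger_force: 78.2
```

>>> jog_arm --pt "0 0 0 1 0" --pt "0 0 0 1 0" --pt "0 0 0 1 0" --pt "0 0 0 1 0" --pt "0 0 0 1 0" --pt "0 0 0 1 0" --pt "0 0 0 1 0" --pt "0 0 0 1 0" --pt "0 0 0 1 0" --pt "0 0 0 1 0" --pt "0 0 0 1 0" --pt "0 0 0 1 0"

```text
clock: 40.4
position: [0.5153, -0.3409, 0.2361]
tool_rot: [-3.14, -0.001, 1.711]
force: [-0.2, 0.9, -1.3]
grip_width: 0.0163
finger_force: 78.2
```

>>> jog_arm --pt "0 0 0 1 0" --pt "0 0 0 1 0" --pt "0 0 0 1 0" --pt "0 0 0 0.15 0" --pt "0 0 0 0 0" --pt "0 0 0 0 0"

```text
clock: 41.0
position: [0.516, -0.3408, 0.2365]
tool_rot: [-3.141, -0.0, 1.465]
force: [-0.1, -0.4, -0.5]
grip_width: 0.0164
finger_force: 78.2
```

```bash
python3 -c "
from h import *
t=pl(UP,[-.034,-.009,.11])[0]; go(*t,RACK[2]+np.pi/2)"
```

```text
pos [ 0.516  -0.3408  0.2365] yaw 1.465 units: x 0.01 y 0.02 z 4.22 turn 0.01 q7 0.63
```

Descend. Contact is expected at TCP z ≈ .101.

>>> jog_arm --pt "0 0.02 0.5 0 0" --pt "0 0 0.9 0 0" --pt "0 0 0.9 0 0" --pt "0 0 0.9 0 0" --pt "0 0 0.6 0 0" --pt "0 0 0.3 0 0" --pt "0 0 0.15 0 0" --pt "0 0 0 0 0" --pt "0 0 0 0 0"

```text
clock: 41.9
position: [0.5171, -0.3411, 0.1099]
tool_rot: [3.141, 0.0, 1.463]
force: [-0.2, 0.2, -0.9]
grip_width: 0.0164
finger_force: 78.2
```

```bash
python3 -c "
from h import *
t=pl(UP,[-.034,-.009,.101])[0]; go(*t,RACK[2]+np.pi/2); print(bot.observe()['force'])"
```

```text
pos [ 0.5171 -0.3411  0.1099] yaw 1.463 units: x 0.01 y -0.02 z 0.30 turn -0.01 q7 0.7
[-0.16326653  0.23389048 -0.94120604]
```

>>> jog_arm --pt "0 0 0.12 0 0" --pt "0 0 0.1 0 0" --pt "0 0 0.06 0 0" --pt "0 0 0 0 0" --pt "0 0 0 0 0"

```text
clock: 42.4
position: [0.517, -0.3408, 0.101]
tool_rot: [3.141, -0.0, 1.463]
force: [0.2, 1.5, 2.8]
grip_width: 0.016
finger_force: 78.7
```

>>> jog_arm --pt "0 0 0 0 0.4" --pt "0 0 0 0 0.4" --pt "0 0 0 0 0.4" --pt "0 0 -0.5 0 0.4" --pt "0 0 -1 0 0.4" --pt "0 0 -1 0 0.4" --pt "0 0 -1 0 0.4" --pt "0 0 -1 0 0.4" --pt "0 0 -1 0 0.4" --pt "0 0 -0.5 0 0.4" --pt "0 0 0 0 0.4"

```text
clock: 43.5
position: [0.5173, -0.3415, 0.2841]
tool_rot: [3.138, 0.001, 1.463]
force: [-0.3, -0.1, -0.7]
grip_width: 0.0339
finger_force: 0.0
```

```bash
python3 -c "
from h import *
snap('wrist','w13.png'); snap('side','side13.png')
w=dict(np.load('pics/w13.npz'))['pixels']; s=dict(np.load('pics/side13.npz'))['pixels']
im=np.hstack([w,cv2.resize(s[130:410,200:480],(420,420),interpolation=2)]); cv2.imwrite('pics/c13.png',cv2.resize(im[...,::-1],(800,343),interpolation=3))"
```

```text
(no output)
```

View pics/c13.png

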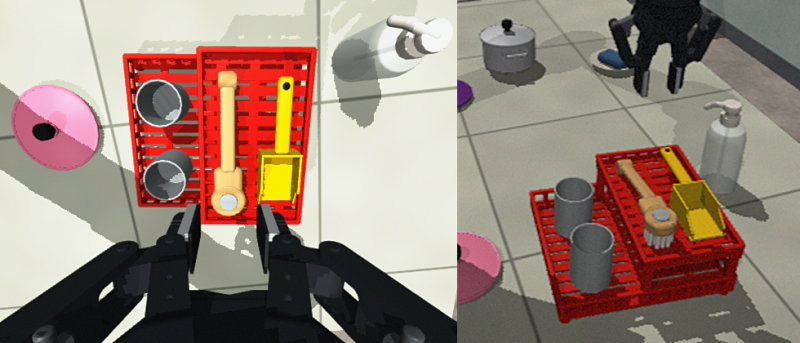

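Everything is in place: tumblers at (163,103) and (165,176), brush at (228,140) and scoop at (283,140), both inside the upper tier, and the lid on the pot. The gripper is clear, so I'm handing in.

```bash
python3 -c "
from h import *
print(bot.job_done())"
```

```text
the job is handed in; nothing more can be done
None
```

I put everything away and handed the job in at about 44 s. Both tumblers stand in the lower tier, the scoop and brush lie side by side in the upper tier, and the lid sits on the pot. I never moved the pump bottle or saucer, but the hand-in did not report the judge's result.

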